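Pin the slide clamp and keep it pressed shut

ROBOT

A 6-joint arm with a two-finger parallel gripper is mounted at the origin on a cart in front of the work surface, level with it; the furniture and walls round the work are solid. World frame = base frame: x ahead of the robot, y to its left, z up, the work surface at z = 0. Lengths are in m, angles in rad, forces in N, time in s.
With the tool pointing down it reaches from about 0.225 to 0.875 m from the base axis. Payload 3.4 kg.
Tool frame: the origin (TCP) lies on the centre line of the jaws, within the pads' length; the fingertips stand 17 mm ahead of it and the grasp point (between the pads) lies 2 mm behind it (manip.finger_overhang is the distance from the TCP to the fingertips, in m); y points along the fingers, x is the direction in which the jaws open and shut, and the axes are right-handed (so a half turn about y gives the same grasp; the last joint's range is limited). The gripper opens to 85 mm and grips with 20 to 120 N. Pads are 22 mm wide; open, the fingers measure 114 mm over their backs; the gripper's body (76 mm by 85 mm) begins 54 mm behind the grasp point. The pads swing forward as they close: fully open they stand 13 mm farther back than shut.
Start: joints at [-1.232, 0.276, 1.505, -0, 1.361, -0.121], TCP at [0.255, -0.515, 0.248] pointing down, gripper open.
Joint ranges: [-2.89, 2.89], [-0.75, 2.08], [0.22, 2.7], [-1.18, 4.32], [0.11, 2.71], [-2.7, 2.7]. Speed limits (rad/s): [2.57, 2.57, 3.14, 3.14, 3.14, 3.14].

INTERFACE

Orientations are given as a unit quaternion [w, x, y, z].
In Python, from rig import manip gives the robot as it stands.
- The arm moves only by the tool arm_command, never from a script. Its argument "commands" is a list of rows, each a list of 3 entries, a list of its own where there are three numbers: the finger opening in cm, from 0 to 8.54, then the shift along the world's x, y, z in cm, then the turn about the world's z in rad. A call has 1 to 12 rows; each row shifts and turns the commanded pose from where the row before left it; what a row does not reach is not made up. A row lasts 1/10 s, in which the tool goes at most 50 mm and 8.59 degrees, less where a joint would pass 70% of its speed; a pose out of reach is approached as far as the arm can. A call with a gripper value outside its range is refused whole. The fingers move at their own pace and stop on an object; "grip_force" is the grip in N (left out, the last holds). Time passes only in rows, so rows that do not move let the fingers close. It gives the time, the measured TCP pose, the force and the opening at its end, in the units of the state.
- manip.get_state(): the state, without advancing time (a new reading comes with each control period).
- manip.get_image(name): name is "scene" or "side" or "wrist"; returns a dict with "pixels" (400x640x3 uint8, red, green, blue), "range_z" (400x640 float32, m along the optical axis (not along the pixel's ray), 0 where there is no reading), "intrinsics" (3x3 intrinsics, pixels), "R" (3x3) and "t" (3): a world point X has camera coordinates R X + t. Camera axes: x right, y down, z forward; pixel columns grow to the right and rows downward; lengths in m; the calibration is good to about 2 mm. A picture is of the moment at which its call begins.
- manip.sign_off(): hands the job in, once; it reports no verdict.
The state is a dict: "clock": time; "qpos": joint angles; "qd": joint speeds; "effort": joint torques, N m; "position": TCP position; "ee_rot": TCP orientation; "contact_force": force on the tool from outside, world axes, zero at the start; "moment": the same for the moment, N m; "width": finger opening in m.
Only numpy, scipy, OpenCV 4.12 (cv2) and the standard library are available. Lean on these libraries where they do the work, as an engineer would, in place of code of your own. Each camera call takes 0.05 s, during which the arm holds its last target.

TASK

Swing the open blue lid of the slide clamp down onto the white slide holder, then take the red-handled locking pin from its grey stand and push it down through the hole in the lid into the hole below it. The lid is sprung and lifts a little by itself, so keep hold of the pin and press its collar down on the lid until the clamp is fully shut: finish like that, still gripping the pin and pressing, with nothing but the pin holding the lid down. Leave the bottles and the carton standing where they are.

Things in the scene. Friction and masses are not known exactly. Their poses are not given: they have to be found in the camera images.
- jig: slide clamp fixed on the bench, grey bed and a bright metal front lug, 140 x 94 mm, lug top 30 mm above the bench; origin on the bench under the middle of the white holder; +x points to the hinge side (away from the robot), +z up. The hinge axis is at x = +60 mm, z = 37 mm, along y; the pin holes are at x = -55 mm, y = 0
- lid (a joint): opening of the blue lid in rad: 0 = fully shut, starts at 0.8 to 1.2, stops at 1.4. Stiff hinge: the lid stays where it is left (1 to 2 N at its front edge moves it). A sprung pad under it meets the holder at about 0.08; let go after closing it rests at about 0.03 to 0.07; bringing it to 0 takes about 4 to 6 N down at the pin hole, or 7 N on the blue part 85 mm from the hinge
- lid_hinge (a point): centre of the lid's hinge axis (along its y), 37 mm above the bench; turns with the lid: -x points along the lid to the pin hole, z is the outward normal. The lid is 10 mm thick, its mid-plane through the axis; blue part 76 mm wide, 10 to 96 mm from the axis; then a metal lug 44 mm wide to 135 mm. Shut, its top is 42 mm above the bench
- lid_hole (a point): centre of the upper mouth of the 11 mm hole through the lid's lug, 115 mm from the hinge axis, on the lid's outer face; turns with the lid
- base_hole (a point): centre of the upper mouth of the 11 mm hole in the front lug of the lower half, 30 mm above the bench; the hole goes straight down to the bench
- pin_grip (a point): middle of the gripping part of the locking pin: red upright handle 22 mm in diameter, 41 mm tall; this point lies 58 mm above the pin's tip, 26 mm above the underside of its collar and 20 mm below its top. +z along the pin, away from its tip. The pin is 78 mm long and weighs 60 g
- pin_collar (a point): centre of the underside of the pin's steel collar (30 mm in diameter, 5 mm thick); below it the 7 mm shaft reaches 32 mm to the tip
- pin_tip (a point): tapered tip of the pin's 7 mm shaft. At the start the pin stands in the stand, tip 8 mm above the bench
- holder: white plastic slide holder with a glass slide, 40 x 60 x 6 mm, lying in the pocket of the lower half; origin at the centre of its underside, 24 mm above the bench
- stand: grey block 46 x 46 x 40 mm fixed on the bench with an 11 mm hole from its top down, in which the pin stands with its collar on the block's top; origin at the centre of its underside
- brown_dropper: brown dropper bottle, 29 mm wide, 78 mm tall, behind the work; origin at the centre of its foot; leave it alone
- blue_dropper: pale blue dropper bottle with a red tip, 31 mm wide, 78 mm tall, near the front left; origin at the centre of its foot; leave it alone
- carton: small upright blue carton, 42 x 42 x 96 mm, to the right of the microscope; origin at the centre of its foot; leave it alone
Not all that is in view belongs to the job. There is more than one size of the part that bears pin_grip; the job needs the middle-sized.

How it is judged:
By the outcome, as a careful person would: the job done as asked, in the order asked, and still so for the second after the job is handed in, while the arm keeps its last pose, push and grip.
It also fails if it takes over 58 s, if anything falls off the work surface, if the arm or the gripper's body presses on something with over 40 N, if the wrist force passes 120 N, or if a joint passes its speed limit or range.

## Working session

There is one attempt and no reset: what is moved stays moved. The work goes in short steps, Python scripts to look and compute and a tool call to move; the robot and the scene stay as the last step left them, time stands still between calls to the robot, and variables do not carry over. Pictures are saved under pics/ and viewed, and the job is handed in when it is done.

Besides the shell and the picture viewer there is one more tool, called after "Request:" by a JSON object that holds its "op" and its "data". arm_command: Moves the arm, as the interface text tells. Its arguments: {"type":"object","properties":{"commands":{"type":"array"},"grip_force":{"type":"number"}},"required":["commands"]}

```bash
mkdir -p pics; ls
cat > h.py <<'E'
from rig import manip
import numpy as np, cv2, pickle
def grab(n,tag):
    d=manip.get_image(n); cv2.imwrite(f'pics/{tag}.png',cv2.cvtColor(d['pixels'],cv2.COLOR_RGB2BGR))
    pickle.dump(d,open(f'pics/{tag}.pkl','wb')); return d
def load(tag): return pickle.load(open(f'pics/{tag}.pkl','rb'))
def world(d,u,v):
    K,R,t=map(np.array,(d['intrinsics'],d['R'],d['t'])); z=d['range_z'][int(v),int(u)]
    return R.T@(np.linalg.inv(K)@[u,v,1]*z-t)
def plane(d,u,v,h):
    K,R,t=map(np.array,(d['intrinsics'],d['R'],d['t'])); c=-R.T@t; r=R.T@np.linalg.inv(K)@[u,v,1]
    return c+r*(h-c[2])/r[2]
def cloud(d):
    K,R,t=map(np.array,(d['intrinsics'],d['R'],d['t'])); z=d['range_z']; vv,uu=np.mgrid[:400,:640]
    P=np.stack([uu,vv,np.ones_like(uu)],-1)@np.linalg.inv(K).T*z[...,None]
    return (P-t)@R
def proj(d,X):
    K,R,t=map(np.array,(d['intrinsics'],d['R'],d['t'])); p=K@(R@np.array(X)+t); return p[:2]/p[2]
E
python3 - <<'E'
from h import *
for n in ("scene","side","wrist"):
    d=grab(n,n+"0"); print(n,-np.array(d['R']).T@d['t'])
print(manip.get_state())
E
```

```text
pics
scene [-0.08713102  0.75617227  0.92422731]
side [0.06141071 0.88695073 0.7908837 ]
wrist [ 0.3243786  -0.47972295  0.37195145]
{'clock': 0.15, 'qpos': array([-1.23199411e+00,  2.76469730e-01,  1.50583272e+00, -1.46060303e-05,
        1.36068069e+00, -1.20976192e-01]), 'qd': array([ 0.00030895, -0.00138387, -0.00446825, -0.0001987 , -0.00171619,
        0.00036854]), 'effort': array([ 3.25594810e-03, -4.17143369e+01, -2.46032453e+01,  2.43321656e-04,
        7.59375544e-03,  1.34906806e-06]), 'position': array([ 0.25503914, -0.51494532,  0.24763082]), 'ee_rot': array([ 0.60108491, -0.60047723,  0.3732965 , -0.37252349]), 'contact_force': array([ 0.63471127,  0.5735227 , -0.53759554]), 'moment': array([-0.02861659,  0.01460905,  0.02408496]), 'width': 0.08536474086091798}
```

View pics/scene0.png

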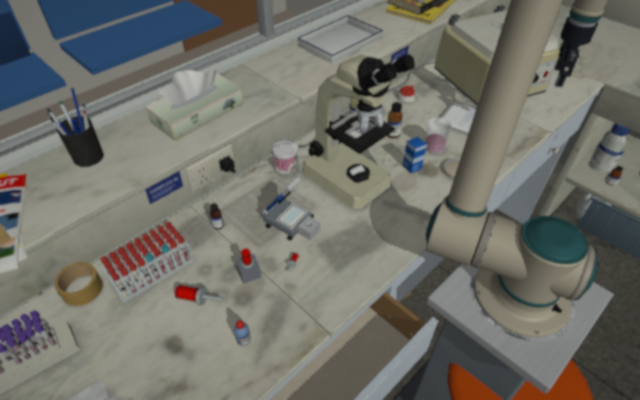

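View pics/side0.png

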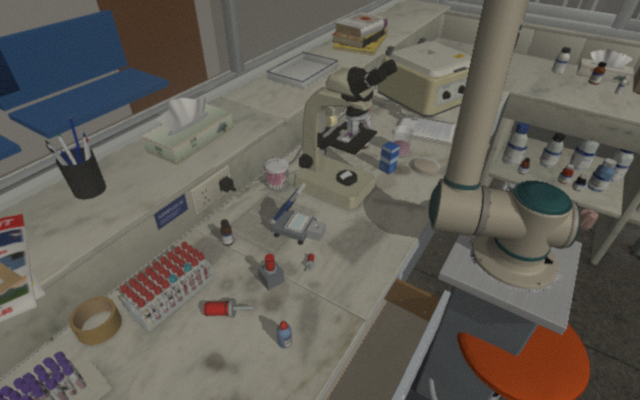

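View pics/wrist0.png

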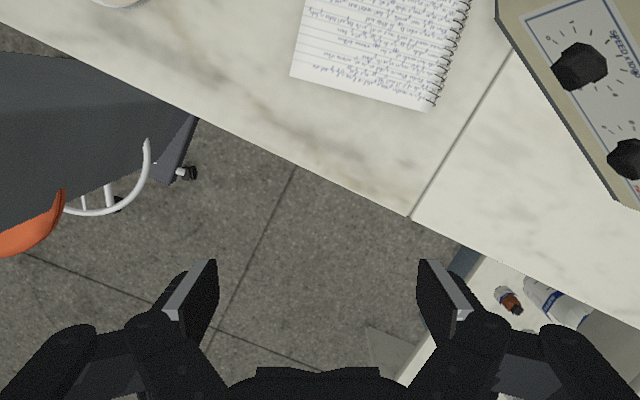

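The side view shows the open clamp at about (297,218), the pin in its stand at (270,268), a larger pin lying at (225,308) and a small one at (310,260). The droppers are at (227,233) and (285,333), and the carton is at (389,155). Next I'll measure.

Run:
```python
from h import *
for t,(x0,y0,x1,y1) in {'side0':(190,160,340,360),'scene0':(170,170,330,350)}.items():
    d=load(t); im=cv2.cvtColor(d['pixels'],cv2.COLOR_RGB2BGR)[y0:y1,x0:x1]
    cv2.imwrite(f'pics/{t}z.png',cv2.resize(im,None,fx=3,fy=3,interpolation=cv2.INTER_CUBIC))
    C=cloud(d); hsv=cv2.cvtColor(d['pixels'],cv2.COLOR_RGB2HSV)
    reg=np.zeros((400,640),bool); reg[y0:y1,x0:x1]=1
    red=((hsv[...,0]<8)|(hsv[...,0]>172))&(hsv[...,1]>150)&(hsv[...,2]>70)&reg
    blue=(hsv[...,0]>100)&(hsv[...,0]<125)&(hsv[...,1]>90)&reg
    for nm,m in(('red',red),('blue',blue)):
        n,l,s,c=cv2.connectedComponentsWithStats(m.astype(np.uint8))
        for i in range(1,n):
            if s[i,4]>12:
                P=C[(l==i)&(d['range_z']>0)]; print(t,nm,s[i],np.round(c[i]),'med',np.median(P,0).round(3),'min',P.min(0).round(3),'max',P.max(0).round(3))
```

```text
side0 red [194 251   9   8  21] [198. 255.] med [0.627 0.502 0.09 ] min [0.616 0.498 0.084] max [0.642 0.506 0.096]
side0 red [266 254   8  16 103] [270. 262.] med [0.485 0.419 0.076] min [0.477 0.407 0.047] max [0.496 0.423 0.089]
side0 red [308 255   5   5  19] [311. 257.] med [0.441 0.312 0.018] min [0.432 0.301 0.014] max [0.446 0.319 0.02 ]
side0 red [204 302  24  13 268] [216. 308.] med [0.529 0.562 0.03 ] min [0.502 0.542 0.013] max [0.556 0.58  0.037]
side0 red [280 322   7   7  34] [283. 325.] med [0.359 0.534 0.07 ] min [0.354 0.529 0.064] max [0.365 0.539 0.08 ]
side0 blue [275 201  17  19  64] [283. 209.] med [0.553 0.268 0.098] min [0.537 0.253 0.049] max [0.582 0.275 0.12 ]
scene0 red [170 225  13  17  68] [176. 234.] med [0.643 0.503 0.091] min [0.618 0.496 0.083] max [0.68  0.51  0.095]
scene0 red [170 237   6  10  34] [172. 242.] med [0.626 0.523 0.09 ] min [0.619 0.519 0.084] max [0.643 0.529 0.093]
scene0 red [241 249  10  16 116] [246. 256.] med [0.486 0.42  0.08 ] min [0.48  0.408 0.049] max [0.501 0.428 0.088]
scene0 red [292 254   6   7  31] [294. 257.] med [0.443 0.311 0.015] min [0.435 0.302 0.012] max [0.453 0.322 0.019]
scene0 red [175 286  22  14 245] [186. 292.] med [0.533 0.564 0.03 ] min [0.507 0.542 0.017] max [0.558 0.582 0.037]
scene0 red [237 321   7   7  38] [240. 324.] med [0.362 0.536 0.07 ] min [0.357 0.528 0.064] max [0.371 0.542 0.08 ]
scene0 blue [170 173  12  19 151] [175. 182.] med [0.791 0.411 0.095] min [0.786 0.395 0.075] max [0.795 0.43  0.125]
scene0 blue [267 195  17  15  74] [276. 201.] med [0.552 0.272 0.101] min [0.539 0.242 0.055] max [0.583 0.279 0.122]
```

View pics/side0z.png

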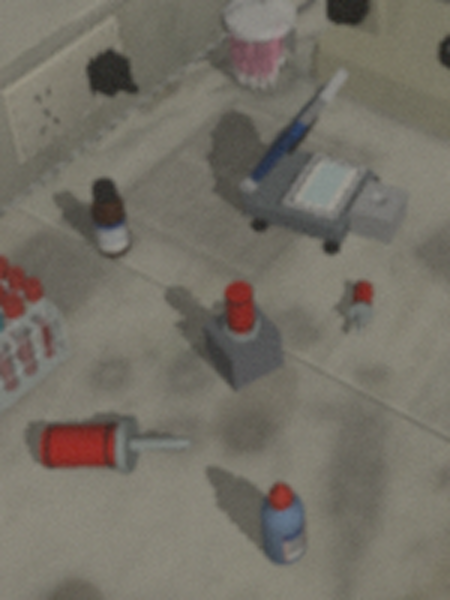

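View pics/scene0z.png

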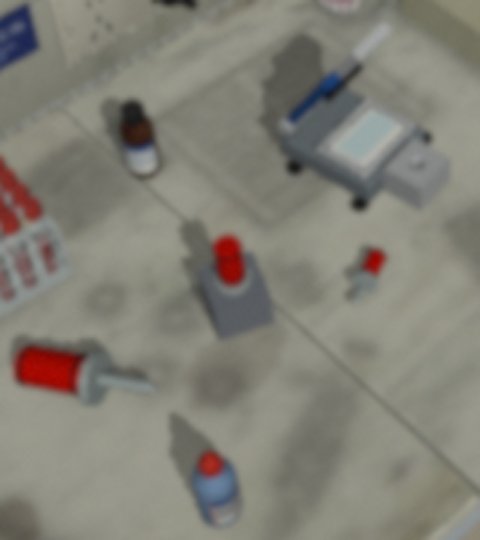

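Run:
```python
from h import *
from scipy.spatial.transform import Rotation as Ro
d=load('side0')
for n,u,v in (('hole',376,198),('lugR',405,190),('lugF',390,240),('holderL',285,205),('holderFar',320,155),('holderR',365,168),('holderNear',340,215),('stand top',258,340),('lidtip',343,72)):
    u=u/3+190;v=v/3+160
    print(n,world(d,u,v).round(3), plane(d,u,v,0.03).round(3))
q=manip.get_state()['ee_rot']; print(Ro.from_quat(q,scalar_first=True).as_matrix().round(3))
w=load('wrist0');print(np.array(w['R']).round(3))
```

```text
hole [0.488 0.215 0.025] [0.485 0.219 0.03 ]
lugR [0.469 0.194 0.029] [0.469 0.195 0.03 ]
lugF [0.459 0.236 0.004] [0.446 0.257 0.03 ]
holderL [0.554 0.266 0.023] [0.55  0.272 0.03 ]
holderFar [0.564 0.196 0.027] [0.562 0.199 0.03 ]
holderR [0.514 0.194 0.034] [0.516 0.19  0.03 ]
holderNear [0.505 0.249 0.022] [0.5   0.255 0.03 ]
stand top [0.471 0.416 0.039] [0.475 0.41  0.03 ]
lidtip [0.526 0.211 0.154] [0.616 0.08  0.03 ]
[[ 0.444 -0.     0.896]
 [-0.896  0.001  0.444]
 [-0.001 -1.     0.   ]]
[[ 0.444 -0.896 -0.001]
 [-0.854 -0.423  0.303]
 [-0.272 -0.133 -0.953]]
```

Run:
```python
from h import *
C=np.concatenate([cloud(load(t))[load(t)['range_z']>0] for t in('side0','scene0')])
x=np.arange(.2,1.0,.05); y=np.arange(-.5,.6,.05)
print('y\\x',x.round(2))
for b in y:
    print(round(b,2),[ (lambda s: round(float(np.percentile(s,98)),2) if len(s)>3 else None)(C[(abs(C[:,0]-a-.025)<.025)&(abs(C[:,1]-b-.025)<.025),2]) for a in x])
print(manip.get_image('wrist')['intrinsics'])
```

```text
y\x [0.2  0.25 0.3  0.35 0.4  0.45 0.5  0.55 0.6  0.65 0.7  0.75 0.8  0.85
 0.9  0.95]
-0.5 [0.47, 0.46, 0.02, 0.02, 0.02, 0.02, 0.02, 0.0, 0.0, 0.04, 0.18, 0.19, 0.19, 0.18, 0.19, 0.19]
-0.45 [0.34, 0.0, 0.01, 0.02, 0.02, 0.01, 0.01, 0.0, 0.0, 0.04, 0.18, 0.19, 0.22, 0.22, 0.22, 0.22]
-0.4 [-0.0, 0.0, 0.0, 0.0, 0.0, 0.0, 0.0, 0.0, 0.0, 0.0, 0.18, 0.19, 0.22, 0.19, 0.19, 0.22]
-0.35 [-0.0, 0.0, 0.02, 0.01, 0.09, 0.09, 0.0, 0.0, 0.0, 0.0, 0.18, 0.19, 0.22, 0.19, 0.19, 0.22]
-0.3 [-0.0, 0.02, 0.02, 0.02, 0.09, 0.09, 0.0, 0.11, 0.11, 0.0, None, 0.19, 0.22, 0.19, 0.19, 0.22]
-0.25 [-0.79, 0.0, 0.02, 0.02, 0.0, 0.09, 0.0, 0.11, 0.11, 0.13, 0.13, 0.19, 0.22, 0.22, 0.22, 0.22]
-0.2 [-0.17, 0.0, 0.0, 0.0, 0.1, 0.1, 0.0, 0.0, 0.0, 0.0, 0.09, 0.19, 0.21, 0.21, 0.21, 0.21]
-0.15 [-0.11, 0.0, 0.0, 0.0, 0.08, 0.06, 0.0, 0.0, 0.0, 0.0, 0.19, 0.19, 0.19, 0.19, 0.19, 0.19]
-0.1 [-0.07, 0.0, 0.0, 0.0, 0.03, 0.2, 0.2, 0.21, 0.04, None, 0.19, 0.19, 0.19, 0.19, 0.19, 0.19]
-0.05 [0.61, 0.0, 0.0, 0.0, 0.42, 0.4, 0.4, 0.38, 0.31, None, 0.19, 0.19, 0.19, 0.19, 0.19, 0.19]
-0.0 [0.51, 0.0, 0.0, 0.0, 0.42, 0
[... 525 characters left out ...]
 None]
0.3 [0.0, 0.0, 0.0, 0.0, 0.02, 0.0, 0.0, 0.0, 0.0, 0.0, 0.19, 0.19, 0.24, 0.3, 0.24, 0.19]
0.35 [0.0, 0.0, 0.0, 0.0, 0.0, 0.04, 0.04, 0.0, 0.0, 0.08, 0.19, 0.19, 0.24, 0.24, 0.24, 0.19]
0.4 [0.0, 0.0, 0.0, 0.0, 0.0, 0.09, 0.04, 0.0, 0.0, 0.0, 0.19, 0.19, 0.19, 0.19, 0.19, 0.19]
0.45 [0.0, 0.0, 0.0, 0.0, 0.0, 0.0, 0.0, 0.0, 0.09, 0.09, 0.19, 0.19, 0.19, 0.19, 0.19, 0.19]
0.5 [0.0, 0.0, 0.05, 0.07, 0.0, 0.03, 0.04, 0.0, 0.09, 0.09, 0.19, 0.19, 0.19, 0.32, 0.35, 0.35]
0.55 [0.0, 0.0, 0.0, 0.0, 0.0, 0.03, 0.03, 0.03, 0.09, 0.09, 0.19, 0.19, 0.19, 0.32, 0.32, 0.31]
[[341.84409986   0.         317.25241982]
 [  0.         341.84409986 196.16507991]
 [  0.           0.           1.        ]]
```

Request:
{"op": "arm_command", "data": {"commands": [[8.5, [0, 4.5, 0.5], 0.1], [8.5, [0, 4.5, 0.5], 0.1], [8.5, [0, 4.5, 0.5], 0.1], [8.5, [0, 4.5, 0.5], 0.1], [8.5, [0, 4.5, 0.5], 0.1], [8.5, [0, 4.5, 0.5], 0.1], [8.5, [0, 4.5, 0.5], 0.1], [8.5, [0, 4, 0.5], 0.1], [8.5, [0, 4, 0.5], 0.1], [8.5, [0, 4, 0.5], 0.1], [8.5, [0, 4, 0.5], 0.1]]}}

```text
clock: 1.3
position: [0.2546, -0.0388, 0.3036]
ee_rot: [-0.707, 0.707, -0.002, 0.003]
contact_force: [0.9, 0.6, 1.3]
width: 0.0849
```

Request:
{"op": "arm_command", "data": {"commands": [[8.5, [0, 4, 0], 0.1], [8.5, [0, 4, 0], 0.1], [8.5, [0, 4, 0], 0.1], [8.5, [0, 4, 0], 0.05], [8.5, [0, 4, 0], 0.0], [8.5, [4, 3, 0], 0.0], [8.5, [4, 3, 0], 0.0], [8.5, [4, 3, 0], 0.0], [8.5, [4, 2.5, 0], 0.0], [8.5, [4, 2, 0], 0], [8.5, [2, 1, 0], 0], [8.5, [0, 0, 0], 0]]}}

```text
clock: 2.5
position: [0.4778, 0.3059, 0.3017]
ee_rot: [-0.697, 0.697, 0.119, -0.119]
contact_force: [0.0, 0.1, -0.1]
width: 0.085
```

Run:
```python
from h import *
d=grab('wrist','w1')
print(manip.get_state()['qpos'])
```

```text
[ 4.46912603e-01  2.37257955e-01  1.42665054e+00 -5.00781484e-05
  1.48008697e+00  1.07951489e-01]
```

View pics/w1.png

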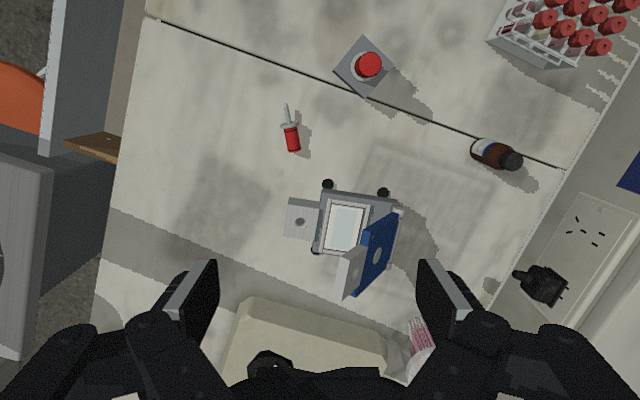

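Run:
```python
from h import *
d=load('w1'); im=cv2.cvtColor(d['pixels'],cv2.COLOR_RGB2BGR)
cv2.imwrite('pics/w1z.png',cv2.resize(im[170:310,270:420],None,fx=5,fy=4.2,interpolation=cv2.INTER_CUBIC)[:600,:800])
hsv=cv2.cvtColor(d['pixels'],cv2.COLOR_RGB2HSV); C=cloud(d)
red=((hsv[...,0]<8)|(hsv[...,0]>172))&(hsv[...,1]>150)&(hsv[...,2]>70); red[:,420:]=0;red[150:]=0
n,l,s,c=cv2.connectedComponentsWithStats(red.astype(np.uint8))
for i in range(1,n):
  if s[i,4]>30:
    P=C[l==i]; top=P[P[:,2]>P[:,2].max()-.004]
    print(s[i],c[i],'top centroid',top.mean(0).round(4),'N',len(top), P.min(0).round(3),P.max(0).round(3), 'plane',plane(d,*c[i],.086).round(4))
blue=(hsv[...,0]>100)&(hsv[...,0]<125)&(hsv[...,1]>120); blue[:180]=0;blue[310:]=0;blue[:,:330]=0;blue[:,410:]=0
P=C[blue&(d['range_z']>0)]; m=P.mean(0);nn=np.linalg.svd(P-m)[2][2]; nn*=np.sign(nn[2]); print('lid',len(P),m.round(3),'normal',nn.round(3),'open',np.arccos(nn[2]),'yaw',np.degrees(np.arctan2(nn[1],nn[0])))
for nm,cr in (('jiglug',C[205:235,286:312]),): 
  print(np.median(cr.reshape(-1,3),0))
v=C[60:90,330:350]
st=C[35:100,330:400].reshape(-1,3); st=st[(abs(st[:,2]-.04)<.005)]; r=cv2.minAreaRect((st[:,:2]*1000).astype(np.float32)); print('stand',r)
```

```text
[355  52  26  25 476] [368.26890756  64.16806723] top centroid [0.4909 0.4155 0.0848] N 414 [0.48  0.405 0.05 ] [0.502 0.426 0.087] plane [0.4897 0.4149 0.086 ]
[284 127  16  23 260] [291.78846154 138.46923077] top centroid [0.4414 0.316  0.0165] N 153 [0.43  0.3   0.011] [0.454 0.329 0.019] plane [0.444  0.3259 0.086 ]
lid 1533 [0.568 0.245 0.09 ] normal [0.813 0.188 0.551] open 0.9877010354672312 yaw 13.006542347937605
[0.48190104 0.22283671 0.02883776]
stand ((491.4896240234375, 415.5950927734375), (46.22093200683594, 45.96242904663086), 68.96870422363281)
```

View pics/w1z.png

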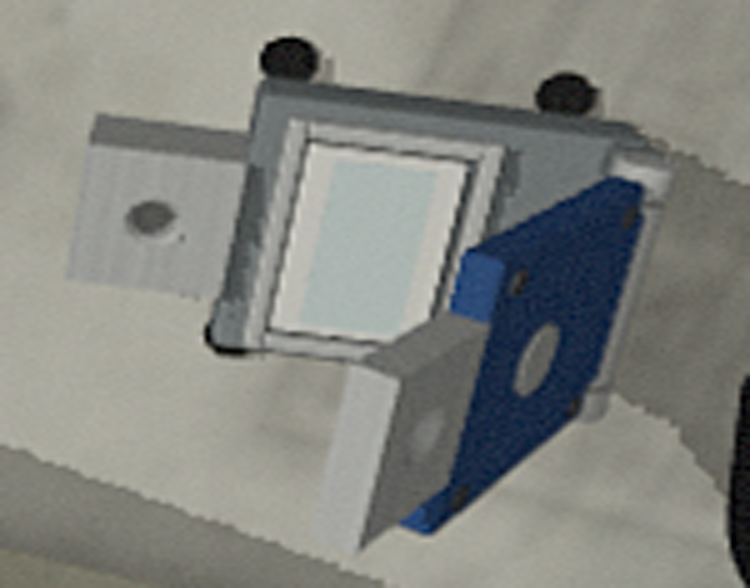

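Run:
```python
from h import *
d=load('w1')
f=lambda a,b,h: plane(d,270+a/5-.4,170+b/4.2-.4,h)[:2]
print('hole',f(152,217,.03), world(d,300.4,226).round(3))
# holder/bed corners (bed top unknown ~.03)
q=[f(303,125,.03),f(500,148,.03),f(270,330,.03)]
print(q, 'yaw1',np.degrees(np.arctan2(*(q[1]-q[0])[::-1])),'yaw2',np.degrees(np.arctan2(*(q[0]-q[2])[::-1]))-90)
# lug left edge
a,b,c=f(90,143,.03),f(66,278,.03),f(245,165,.03); print(a,b,'w',np.linalg.norm(a-b),'yaw',np.degrees(np.arctan2(*(a-b)[::-1]))-90,'yaw',np.degrees(np.arctan2(*(c-a)[::-1])))
C=cloud(d); m=(abs(C[...,2]-.03)<.004); m[:,:280]=0; m[:,316:]=0; m[:190]=0;m[250:]=0
P=(C[m][:,:2]*1000).astype(np.float32); print(cv2.minAreaRect(P))
```

```text
hole [0.48434983 0.22269239] [0.487 0.215 0.025]
[array([0.50997019, 0.26218038]), array([0.55797167, 0.27159535]), array([0.52456396, 0.19765275])] yaw1 11.097072496883749 yaw2 12.743806677204034
[0.46264819 0.2396463 ] [0.47012664 0.19677041] w 0.043523204544687735 yaw 9.89404390740387 yaw 9.23394395554888
((485.6908264160156, 220.64678955078125), (39.959014892578125, 44.731910705566406), 10.742268562316895)
```

Request:
{"op": "arm_command", "data": {"commands": [[0, [4, -2, -2], -0.1], [0, [4, -2, -2], -0.05], [0, [4.5, -2, -2], 0], [0, [0, 0, -4], 0], [0, [0, 0, -4], 0], [0, [0, 0, -3], 0], [0, [0, 0, -1], 0], [0, [0, 0, 0], 0]], "grip_force": 40}}

```text
clock: 3.35
position: [0.5958, 0.2454, 0.1237]
ee_rot: [-0.704, 0.704, 0.066, -0.068]
contact_force: [-0.3, -0.7, 0.3]
width: 0.0002
```

Run:
```python
from h import *
s=manip.get_state();print(s['position'],s['qpos'])
d=grab('wrist','w2'); e=grab('side','s2')
im=cv2.cvtColor(e['pixels'],cv2.COLOR_RGB2BGR)[130:330,200:420]
cv2.imwrite('pics/s2z.png',cv2.resize(im,None,fx=3,fy=3,interpolation=cv2.INTER_CUBIC))
```

```text
[0.59575639 0.24536113 0.12372323] [ 2.82767246e-01  4.65572338e-01  1.52911301e+00 -2.30242164e-05
  1.15014656e+00  9.37581596e-02]
```

View pics/w2.png

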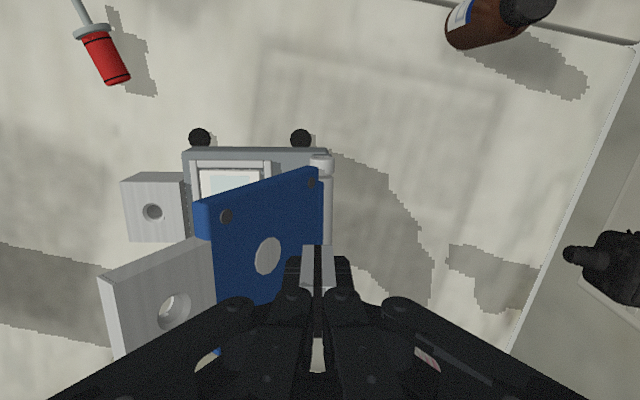

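View pics/s2z.png

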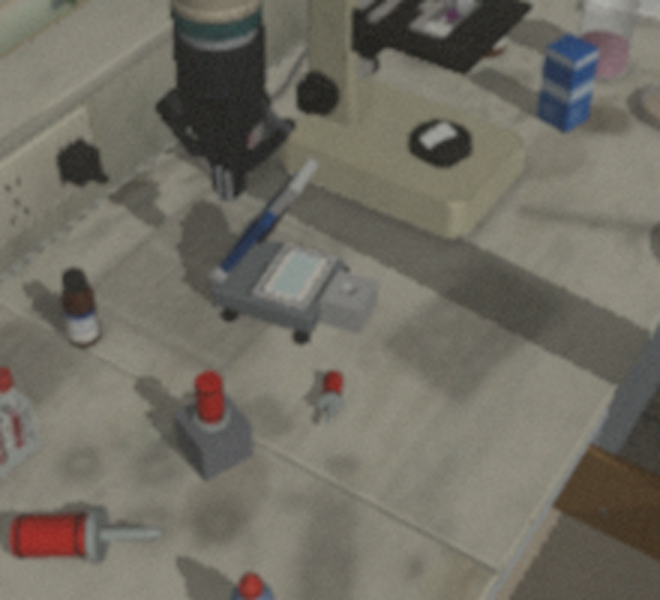

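Request:
{"op": "arm_command", "data": {"commands": [[0, [-1.5, -0.3, 0], 0], [0, [-1.5, -0.3, 0], 0], [0, [-0.5, -0.1, -0.3], 0], [0, [-0.5, -0.1, -0.3], 0], [0, [-0.5, -0.1, -0.6], 0], [0, [-0.5, -0.1, -0.6], 0], [0, [-0.4, -0.1, -0.7], 0], [0, [-0.4, -0.1, -0.7], 0], [0, [-0.3, 0, -0.7], 0], [0, [-0.3, 0, -0.7], 0], [0, [0, 0, 0], 0]]}}

```text
clock: 4.55
position: [0.5322, 0.2336, 0.077]
ee_rot: [-0.704, 0.704, 0.066, -0.068]
contact_force: [-0.0, -0.1, -0.1]
width: 0.0001
```

Run:
```python
from h import *
s=manip.get_state();print(s['position'],s['contact_force'])
d=grab('wrist','w3')
```

```text
[0.53215727 0.23356329 0.07700106] [-0.00890482 -0.09320041 -0.08906656]
```

View pics/w3.png

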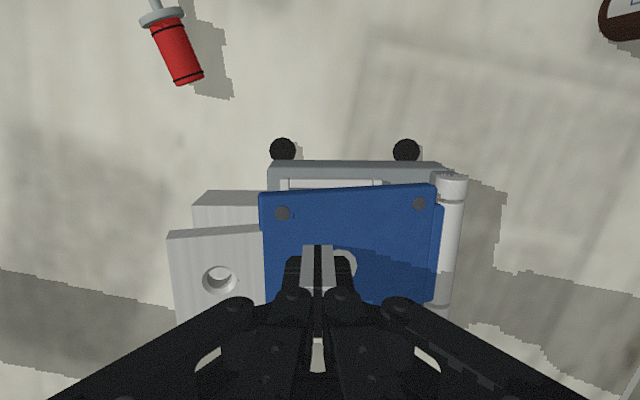

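The wrist view shows the lid nearly closed under the fingertips at (318,265), about 0.25 rad open. I'll continue down.

Request:
{"op": "arm_command", "data": {"commands": [[0, [-0.4, -0.1, -0.5], 0], [0, [-0.3, 0, -0.5], 0], [0, [-0.2, 0, -0.4], 0], [0, [0, 0, -0.2], 0], [0, [0, 0, 0], 0], [0, [0, 0, 0], 0]]}}

```text
clock: 5.2
position: [0.5241, 0.2328, 0.0625]
ee_rot: [-0.704, 0.704, 0.066, -0.067]
contact_force: [-1.0, 0.0, 1.1]
width: -0.0002
```

Request:
{"op": "arm_command", "data": {"commands": [[0, [0, 0, -0.2], 0], [0, [0, 0, -0.2], 0], [0, [0, 0, 0], 0], [0, [0, 0, 0], 0]]}}

```text
clock: 5.6
position: [0.5239, 0.2328, 0.0592]
ee_rot: [-0.704, 0.704, 0.066, -0.067]
contact_force: [-3.2, -0.6, 6.7]
width: 0.0001
```

Request:
{"op": "arm_command", "data": {"commands": [[0, [0, 0, 1], 0], [0, [0, 0, 3], 0], [0, [0, 0, 4], 0], [8.5, [0, 2, 4], 0], [8.5, [-1, 4, 1], 0], [8.5, [-1, 4, 0], 0], [8.5, [-1, 3, 0], 0], [8.5, [0, 0, 0], 0], [8.5, [0, 0, 0], 0]]}}

```text
clock: 6.5
position: [0.4943, 0.3633, 0.1885]
ee_rot: [-0.704, 0.704, 0.068, -0.067]
contact_force: [-0.4, 0.2, -0.8]
width: 0.0843
```

Run:
```python
from h import *
s=manip.get_state();print(s['position'],s['contact_force'])
d=grab('wrist','w4')
hsv=cv2.cvtColor(d['pixels'],cv2.COLOR_RGB2HSV); C=cloud(d)
red=((hsv[...,0]<8)|(hsv[...,0]>172))&(hsv[...,1]>150)&(hsv[...,2]>70)
n,l,st,c=cv2.connectedComponentsWithStats(red.astype(np.uint8))
for i in range(1,n):
  if st[i,4]>100:
    P=C[l==i]; m=(l==i)&(C[...,2]>P[:,2].max()-.006); v,u=np.nonzero(m)
    print(st[i],P[:,2].max(),'top',C[m].mean(0).round(4),'plane',plane(d,u.mean(),v.mean(),.086).round(4))
```

```text
[0.4942761  0.36327548 0.18852876] [-0.40391308  0.15400504 -0.82452877]
[568   0  36   6 106] 0.09321856854672428 top [0.6256 0.5166 0.0907] plane [0.6288 0.5182 0.086 ]
[605   0  29  15 182] 0.09455463903183761 top [0.6437 0.5175 0.0912] plane [0.6475 0.5193 0.086 ]
[554  13  64  36 664] 0.312876987942786 top [0.4791 0.4405 0.3129] plane [0.6299 0.5037 0.086 ]
[618  34  22  24 227] 0.312876987942786 top [0.4791 0.4405 0.3129] plane [0.666  0.4973 0.086 ]
[312 110  32  35 868] 0.312876987942786 top [0.4791 0.4405 0.3129] plane [0.4876 0.4173 0.086 ]
[242 202  24  32 413] 0.020350889299288733 top [0.4425 0.315  0.0161] plane [0.4511 0.3446 0.086 ]
```

View pics/w4.png

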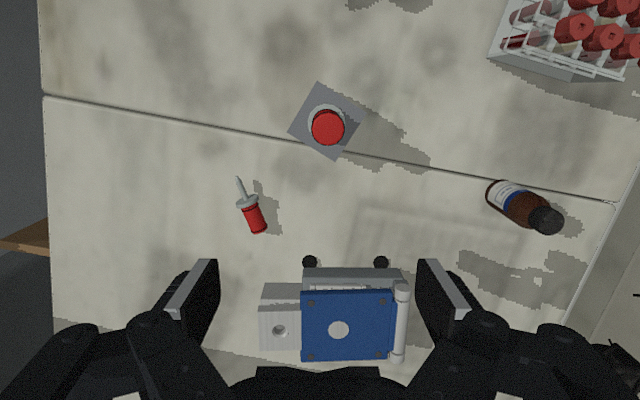

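Run:
```python
from h import *
d=load('w4'); C=cloud(d); im=d['pixels'].astype(int)
cv2.imwrite('pics/w4z.png',cv2.resize(cv2.cvtColor(d['pixels'],cv2.COLOR_RGB2BGR)[95:165,285:365],None,fx=8,fy=8,interpolation=cv2.INTER_CUBIC))
cv2.imwrite('pics/w4y.png',cv2.resize(cv2.cvtColor(d['pixels'],cv2.COLOR_RGB2BGR)[260:370,250:410],None,fx=5,fy=5,interpolation=cv2.INTER_CUBIC))
P=C[100:150,305:350][(d['range_z'][100:150,305:350]>0)]
T=P[P[:,2]>.081];print('top',T.mean(0),T.min(0),T.max(0),cv2.minEnclosingCircle((T[:,:2]*1000).astype(np.float32)))
S=C[75:165,280:370].reshape(-1,3);S=S[abs(S[:,2]-.04)<.004];print(cv2.minAreaRect((S[:,:2]*1000).astype(np.float32)))
# lid plane
B=C[295:355,310:390].reshape(-1,3); B=B[B[:,2]>.02]; B=B[B[:,2]<.08]; A=np.c_[B[:,:2],np.ones(len(B))]; k=np.linalg.lstsq(A,B[:,2],rcond=None)[0]; print('lid slope',k, 'z at hole',k@[.485,.2225,1])
print('hole', [plane(d,281,331,h).round(4) for h in(.042,.048)])
L=C[310:350,262:298].reshape(-1,3); L=L[abs(L[:,2]-.047)<.006]; print('lug z',np.median(L[:,2]), cv2.minAreaRect((L[:,:2]*1000).astype(np.float32)))
```

```text
top [0.49104675 0.41603905 0.08457187] [0.4799362  0.40453042 0.08112934] [0.50237092 0.42675572 0.08670441] ((491.2098693847656, 415.6361389160156), 11.278464317321777)
((491.314208984375, 415.5467834472656), (46.04002380371094, 46.03864669799805), 69.11346435546875)
lid slope [-0.0562371  -0.00987218  0.07707137] z at hole 0.0475998134584911
hole [array([0.4874, 0.2166, 0.042 ]), array([0.4872, 0.2216, 0.048 ])]
lug z 0.04734441516652042 ((485.6689147949219, 221.42356872558594), (33.21343994140625, 44.568931579589844), 9.328831672668457)
```

View pics/w4z.png

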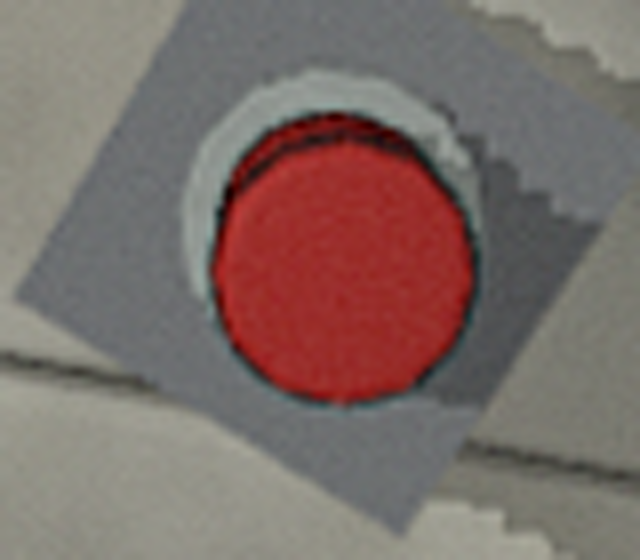

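View pics/w4y.png

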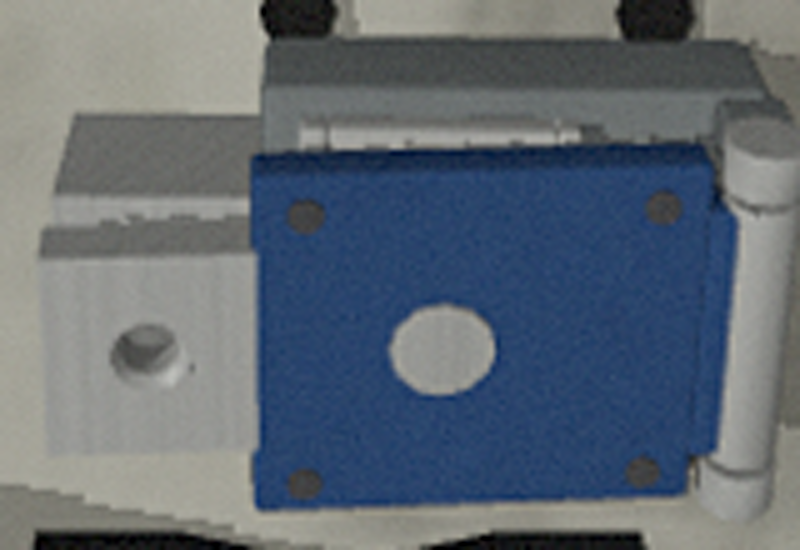

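Request:
{"op": "arm_command", "data": {"commands": [[8.5, [-0.3, 3, 0], 0], [8.5, [0, 2.2, -2], 0], [8.5, [0, 0, -3], 0], [8.5, [0, 0, -3], 0], [8.5, [0, 0, -2], 0], [8.5, [0, 0, -1], 0], [8.5, [0, 0, 0], 0], [8.5, [0, 0, 0], 0]]}}

```text
clock: 7.35
position: [0.4925, 0.4146, 0.0794]
ee_rot: [0.704, -0.704, -0.067, 0.066]
contact_force: [0.3, 0.5, 0.1]
width: 0.0851
```

Request:
{"op": "arm_command", "data": {"commands": [[8.5, [-0.1, 0.1, -0.7], 0], [8.5, [0, 0, -0.6], 0], [8.5, [0, 0, 0], 0], [2, [0, 0, 0], 0], [1, [0, 0, 0], 0], [1, [0, 0, 0], 0], [1, [0, 0, 0], 0], [1, [0, 0, 0], 0], [1, [0, 0, 0], 0], [1, [0, 0, 0], 0]], "grip_force": 60}}

```text
clock: 8.35
position: [0.4907, 0.416, 0.0658]
ee_rot: [0.704, -0.704, -0.067, 0.066]
contact_force: [0.5, 0.4, 2.4]
width: 0.0205
```

Request:
{"op": "arm_command", "data": {"commands": [[1, [0, 0, 0.5], 0], [1, [0, 0, 1.5], 0], [1, [0, 0, 3], 0], [1, [0, 0, 3], 0], [1, [0, 0, 2], 0], [1, [0, -3, 0], 0], [1, [0, -4, 0], 0], [1, [-0.2, -4, 0], 0], [1, [-0.2, -3, 0], 0], [1, [0, -2, 0], 0], [1, [0, 0, 0], 0], [1, [0, 0, 0], 0]]}}

```text
clock: 9.55
position: [0.4866, 0.256, 0.1657]
ee_rot: [0.704, -0.704, -0.066, 0.066]
contact_force: [0.5, 0.9, -0.1]
width: 0.0207
```

Run:
```python
from h import *
s=manip.get_state();print(s['position'],s['contact_force'],s['width'])
d=grab('wrist','w5')
print('tip pred',proj(d,s['position']+[0,0,-.060]),'hole',proj(d,[.4855,.222,.0478]))
```

```text
[0.48662135 0.25599035 0.16574689] [ 0.53920523  0.89683522 -0.12189187] 0.020732723283224043
tip pred [317.37460245 228.53169232] hole [307.64747503 238.6842855 ]
```

View pics/w5.png

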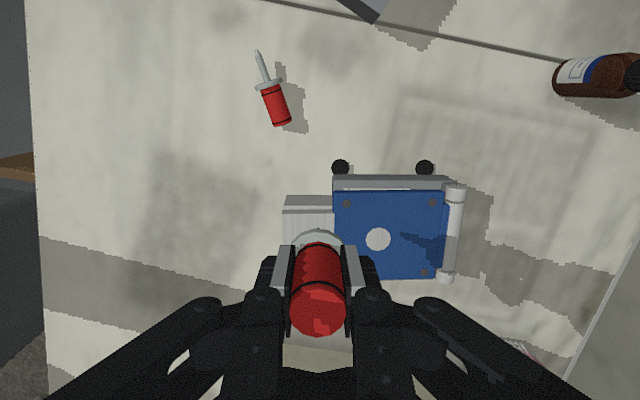

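Request:
{"op": "arm_command", "data": {"commands": [[1, [0, -3, 0], 0], [1, [0, -3, 0], 0], [1, [0, -0.5, 0], 0], [1, [0, 0, 0], 0], [1, [0, 0, 0], 0]]}}

```text
clock: 10.1
position: [0.4868, 0.1921, 0.1656]
ee_rot: [0.704, -0.704, -0.067, 0.067]
contact_force: [-0.0, 0.4, -0.1]
width: 0.0206
```

Run:
```python
from h import *
s=manip.get_state();print(s['position'],s['contact_force'],s['width'])
d=grab('wrist','w6')
p=proj(d,[.4855,.222,.0478]);print('tip pred',proj(d,s['position']+[0,0,-.060]),'hole',p)
u,v=map(int,p); x0,y0=u-60,max(v-45,0); print(x0,y0)
cv2.imwrite('pics/w6z.png',cv2.resize(cv2.cvtColor(d['pixels'],cv2.COLOR_RGB2BGR)[y0:v+45,x0:u+60],None,fx=6,fy=6,interpolation=cv2.INTER_CUBIC))
for t,w in(('w4',load('w4')),('w6',d)):
    a=proj(w,[.4855,.222,.0478]).round().astype(int); g=cv2.cvtColor(w['pixels'],cv2.COLOR_RGB2GRAY)
    print(t,a)
```

```text
[0.48682632 0.19214221 0.16557885] [-0.0101691   0.42704407 -0.05176784] 0.02057401152251971
tip pred [317.40096834 228.58699975] hole [323.2689781  158.92307333]
263 113
w4 [279 330]
w6 [323 159]
```

View pics/w6.png

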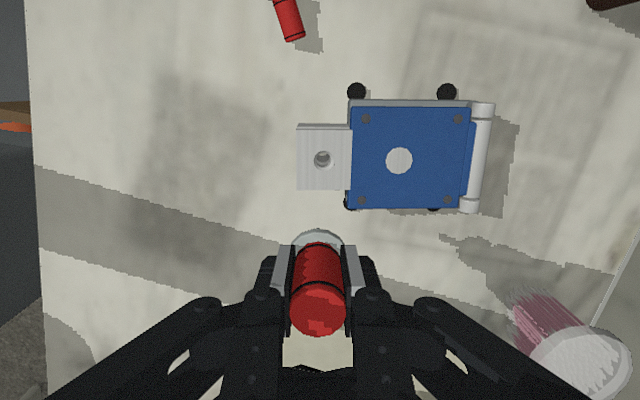

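View pics/w6z.png

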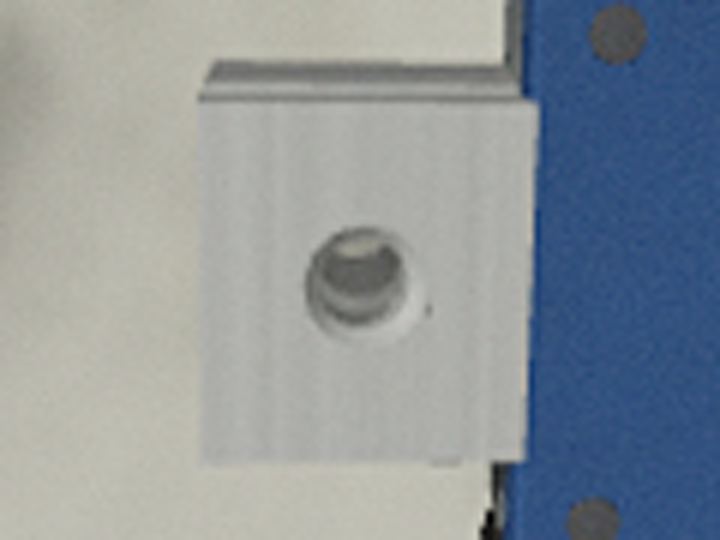

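Request:
{"op": "arm_command", "data": {"commands": [[1, [-0.1, 1.5, 0], 0], [1, [-0.1, 1.5, 0], 0], [1, [0, 0, -2], 0], [1, [0, 0, -2], 0], [1, [0, 0, -1], 0], [1, [0, 0, 0], 0], [1, [0, 0, 0], 0]]}}

```text
clock: 10.85
position: [0.4848, 0.2217, 0.1158]
ee_rot: [0.704, -0.704, -0.067, 0.067]
contact_force: [0.7, 0.5, 0.7]
width: 0.0205
```

Run:
```python
from h import *
s=manip.get_state();print(s['position'],s['contact_force'],s['width'])
d=grab('wrist','w7');e=grab('side','s7')
cv2.imwrite('pics/w7z.png',cv2.resize(cv2.cvtColor(d['pixels'],cv2.COLOR_RGB2BGR)[170:350,230:430],None,fx=4,fy=3.3,interpolation=cv2.INTER_CUBIC))
cv2.imwrite('pics/s7z.png',cv2.resize(cv2.cvtColor(e['pixels'],cv2.COLOR_RGB2BGR)[160:280,240:360],None,fx=5,fy=5,interpolation=cv2.INTER_CUBIC))
P=s['position'];print([proj(d,P+[0,0,h]).round(1) for h in(.020,-.0315,-.0578)],proj(d,[.4852,.2213,.0478]))
print([proj(e,P+[0,0,h]).round(1) for h in(.020,-.0315,-.0578)],proj(e,[.4852,.2213,.0478]))
```

```text
[0.48480037 0.22165009 0.11579802] [0.65673674 0.46035101 0.68471366] 0.020503063691930078
[array([317.8, 315.8]), array([317.5, 250.7]), array([317.4, 230. ])] [317.92943202 223.90212417]
[array([315.3, 197.1]), array([315.1, 212. ]), array([315. , 219.2])] [314.92549278 221.82920082]
```

View pics/w7z.png

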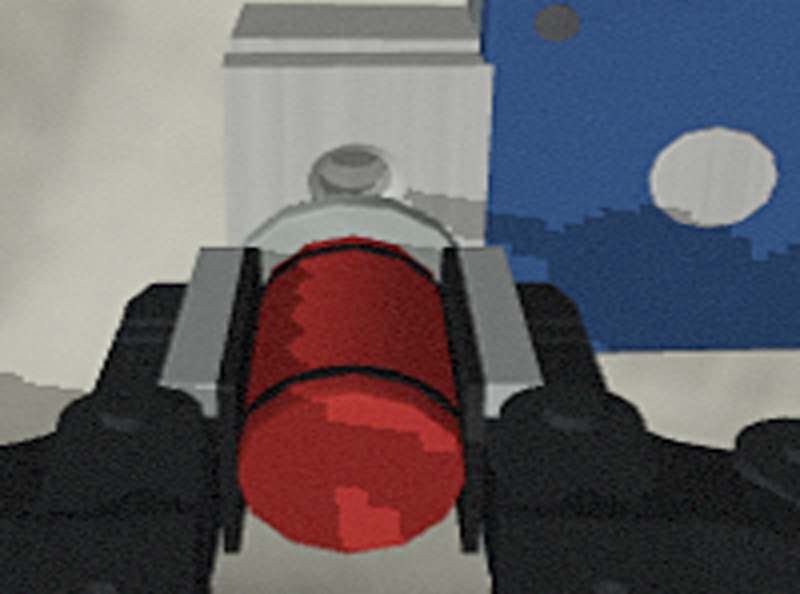

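View pics/s7z.png

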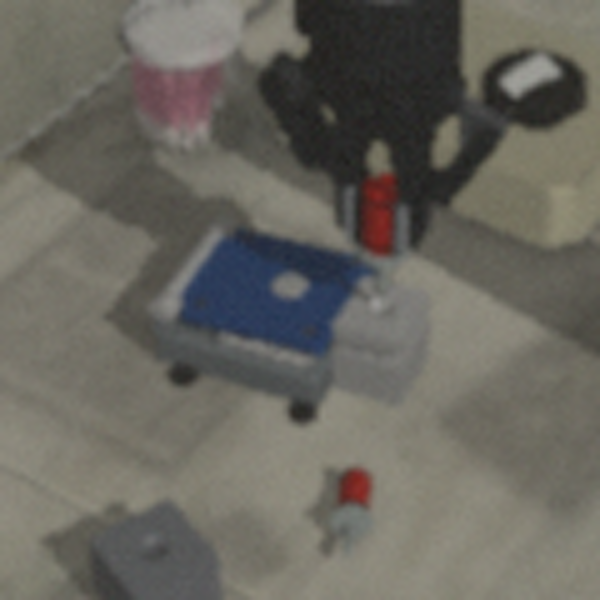

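Run:
```python
from h import *
d=load('w7'); P=np.array([.4848,.22165,.1158])
import math
def ring(r,h,dx=0,dy=0):
    return np.array([proj(d,P+[dx+r*math.cos(a),dy+r*math.sin(a),h]) for a in np.linspace(0,2*math.pi,73)])
for nm,r,h in(('top',.011,.0202),('collartop',.015,-.0258),('collarbot',.015,-.0308)):
    q=ring(r,h); print(nm,q.min(0).round(1),q.max(0).round(1))
im=cv2.cvtColor(d['pixels'],cv2.COLOR_RGB2BGR); F=6
x0,y0=260,195
z=cv2.resize(im[y0:y0+95,x0:x0+110],None,fx=F,fy=F,interpolation=cv2.INTER_CUBIC)
for (r,h,c) in((.011,.0202,(255,0,0)),(.015,-.0258,(0,255,0)),(.015,-.0308,(0,255,255)),(.011,-.0208,(255,255,0))):
    q=((ring(r,h)-[x0,y0]+.5)*F).astype(np.int32); cv2.polylines(z,[q],True,c,1)
cv2.imwrite('pics/w7o.png',z)
C=cloud(d); m=C[:, :][195:330,280:355]; Q=m[(m[...,2]>.129)&(m[...,2]<.15)]; print(len(Q), Q.mean(0) if len(Q) else '')
hsv=cv2.cvtColor(d['pixels'],cv2.COLOR_RGB2HSV)
print([ (v,d['range_z'][v,318].round(3), C[v,318].round(4)) for v in (232,238,250,260,275,290,310,325)])
```

```text
top [287.3 289.6] [348.3 341.2]
collartop [286.8 227.6] [348.2 282.9]
collarbot [287.7 223.6] [347.3 277.6]
3425 [0.48392219 0.22504009 0.13469031]
[(232, np.float32(0.16), array([0.4824, 0.2354, 0.0928])), (238, np.float32(0.16), array([0.4829, 0.2328, 0.0938])), (250, np.float32(0.15), array([0.483 , 0.2318, 0.1041])), (260, np.float32(0.141), array([0.4829, 0.2321, 0.1138])), (275, np.float32(0.13), array([0.4829, 0.232 , 0.1254])), (290, np.float32(0.121), array([0.483 , 0.2316, 0.1349])), (310, np.float32(0.123), array([0.4845, 0.2238, 0.1355])), (325, np.float32(0.126), array([0.4858, 0.2169, 0.1347]))]
```

View pics/w7o.png

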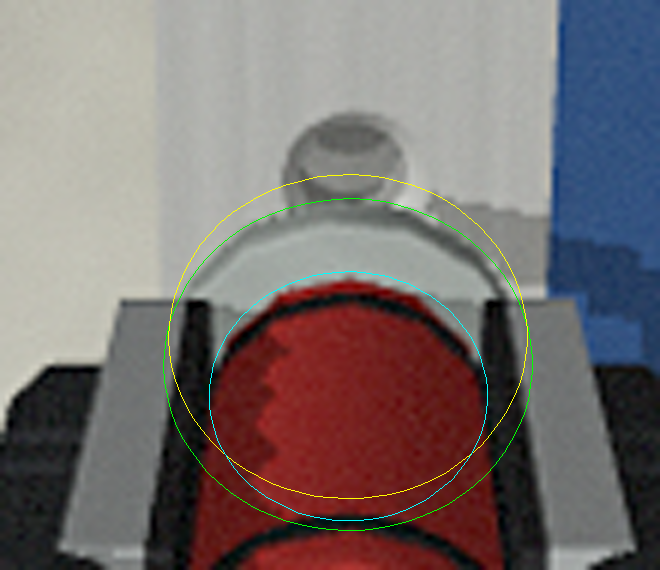

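Request:
{"op": "arm_command", "data": {"commands": [[1, [0.05, 0.05, -0.5], 0], [1, [0, 0, -0.4], 0], [1, [0, 0, -0.4], 0], [1, [0, 0, -0.4], 0], [1, [0, 0, 0], 0]]}}

```text
clock: 11.45
position: [0.4845, 0.2211, 0.0978]
ee_rot: [-0.704, 0.704, 0.066, -0.067]
contact_force: [-0.0, 1.0, -0.5]
width: 0.0206
```

Request:
{"op": "arm_command", "data": {"commands": [[1, [0, 0, -0.4], 0], [1, [0, 0, -0.4], 0], [1, [0, 0, -0.4], 0], [1, [0, 0, -0.4], 0], [1, [0, 0, -0.4], 0], [1, [0, 0, 0], 0]]}}

```text
clock: 12.05
position: [0.4845, 0.2212, 0.0778]
ee_rot: [-0.704, 0.704, 0.066, -0.067]
contact_force: [-0.0, 0.2, -0.8]
width: 0.0207
```

The tip is in the base hole (tip z about 0.02) with no load. Next I'll press the collar down.

Request:
{"op": "arm_command", "data": {"commands": [[1, [0, 0, -0.3], 0], [1, [0, 0, -0.3], 0], [1, [0, 0, -0.2], 0], [1, [0, 0, -0.2], 0], [1, [0, 0, -0.1], 0], [1, [0, 0, 0], 0], [1, [0, 0, 0], 0]], "grip_force": 90}}

```text
clock: 12.75
position: [0.4848, 0.2214, 0.0679]
ee_rot: [0.704, -0.704, -0.067, 0.067]
contact_force: [-2.5, -1.2, 5.0]
width: 0.02
```

Request:
{"op": "arm_command", "data": {"commands": [[1, [0, 0, -0.1], 0], [1, [0, 0, -0.1], 0], [1, [0, 0, 0], 0], [1, [0, 0, 0], 0], [1, [0, 0, 0], 0]]}}

```text
clock: 13.25
position: [0.4849, 0.2214, 0.0676]
ee_rot: [0.704, -0.704, -0.067, 0.066]
contact_force: [-5.0, -1.2, 16.9]
width: 0.0197
```

Run:
```python
from h import *
d=grab('wrist','w8');e=grab('side','s8')
cv2.imwrite('pics/s8z.png',cv2.resize(cv2.cvtColor(e['pixels'],cv2.COLOR_RGB2BGR)[160:350,190:390],None,fx=3,fy=3,interpolation=cv2.INTER_CUBIC))
C=cloud(d); hsv=cv2.cvtColor(d['pixels'],cv2.COLOR_RGB2HSV)
b=(hsv[...,0]>100)&(hsv[...,0]<125)&(hsv[...,1]>110); B=C[b]; B=B[(B[:,2]>.025)&(B[:,2]<.06)&(abs(B[:,0]-.54)<.06)&(abs(B[:,1]-.24)<.05)]
k,_,_,_=np.linalg.lstsq(np.c_[B[:,:2],np.ones(len(B))],B[:,2],rcond=None); print(len(B),'slope',k,'z hinge/mid/front',[k@[*p,1] for p in((.598,.2445),(.54,.233),(.485,.222))])
s=manip.get_state();print(s['contact_force'],s['position'],s['width'],s['clock'])
```

```text
20644 slope [ 0.00397062 -0.01130508  0.04123298] z hinge/mid/front [np.float64(0.040843315687456284), np.float64(0.04074302836274531), np.float64(0.04064900034733221)]
[-4.22612622 -1.36894353 16.63107705] [0.48483989 0.2214016  0.06762971] 0.020276019124966682 13.35
```

View pics/w8.png

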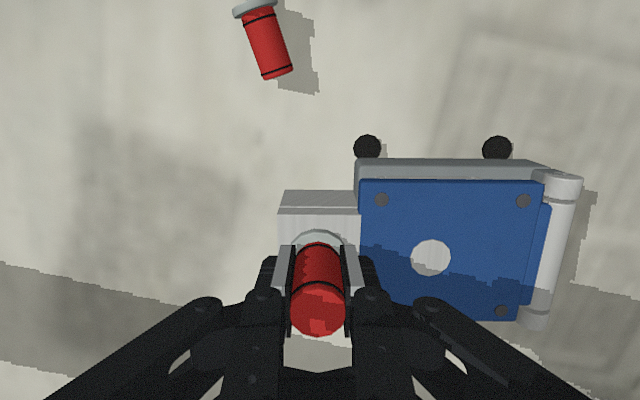

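View pics/s8z.png

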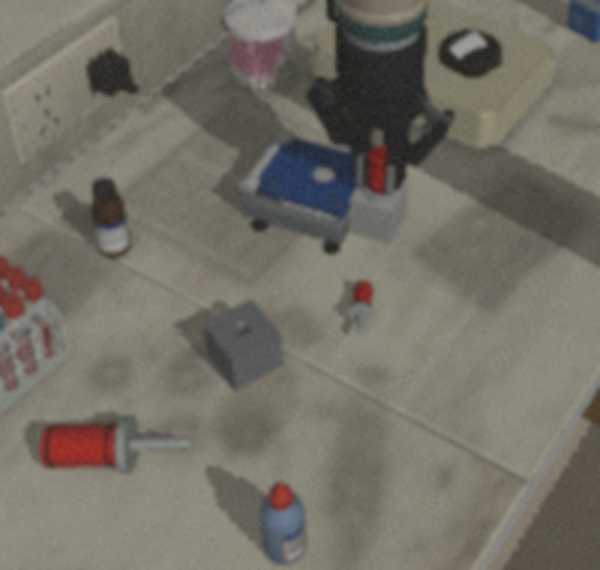

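The lid is flat (slope about 0), the collar is on it, the force is steady at about 17 N, and the bottles haven't moved. I'm handing the job in.

```bash
python3 -c "
from rig import manip
manip.sign_off(); s=manip.get_state(); print(s['clock'],s['contact_force'],s['position'],s['width'])"
```

```text
the job is handed in; nothing more can be done
the job is handed in; nothing more can be done
```

The job is handed in: the clamp is shut and the gripper is still holding the pin and pressing its collar on the lid. I closed the lid with the shut fingertips, then took the middle-sized pin from its stand. I lowered it through the lid hole into the base hole and pressed down until the lid met a hard stop.

- **Lid:** in the last picture it is flat, with a slope of about 0.004, down from 0.057 rad before pressing. Its top measured 41 mm above the bench against the 42 mm given, which is within calibration.
- **Press and grip:** the downward push was steady at about 17 N with the pin gripped at a 20 mm opening. The tool is 67.6 mm above the bench, which fits the collar lying on the shut lid. By those heights only the pin's collar touches the lid, since the fingertips are about 8 mm above it.
- **Surroundings:** both dropper bottles looked unmoved in the last side view. The carton was only partly in that picture, but the arm never went near it.
- **Time:** about 13.4 s of the 58 s allowed.
- **Disagreement:** just before insertion, the handle's top appeared about 6 pixels (roughly 2 mm) from where I predicted it in the wrist view. The depth readings showed the pin upright, and it went in with a side force of about 1 N.
- **Not obtained:** the arm state could not be read after hand-in, so the figures above are from just before it.

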